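# Clear the imaging tray and draw out the scale bar

## Robot

A 6-joint arm with a two-finger parallel gripper is mounted at the origin on the work surface. World frame = base frame: x ahead of the robot, y to its left, z up, the work surface at z = 0. Lengths are in m, angles in degrees, forces in N, time in s.
With the tool pointing down it reaches from about 0.375 to 0.9 m from the base axis. Payload 3.1 kg.
Tool frame: the origin (TCP) lies at the centre of the arm's flange, where the gripper is bolted on; the fingertips stand 182 mm ahead of it and the grasp point (between the pads) lies bot.grip_point_offset ahead of it (bot.grip_point_offset is the distance from the TCP to the grasp point, in m); x points along the fingers, z is the direction in which the jaws open and shut, and the axes are right-handed (so a half turn about x gives the same grasp; the last joint's range is limited). The gripper opens to 87 mm and grips with 3 to 60 N. Pads are 19 mm wide; open, the fingers measure 117 mm over their backs; the gripper's body (75 mm by 190 mm) begins 51 mm behind the grasp point.
Start: joints at [64.658, 30.224, 82.088, -0, 67.689, -10.227], TCP at [0.163, 0.603, 0.405] pointing down, gripper open.
Joint ranges: [-176.69, 176.69], [-43.24, 126.21], [12.49, 139.97], [-82, 262], [0, 151.66], [-163.58, 163.58]. Speed limits (degrees/s): [159.86, 159.86, 180, 180, 180, 180].

## Interface

Orientations are given as a 3x3 rotation matrix whose columns are the frame's x, y, z axes.
In Python, from rig import bot gives the robot as it stands.
- The arm moves only by the tool step_arm, never from a script. Its argument "motion" is a list that holds one entry, the list of rows, each a list of 7 numbers: the turn, a rotation vector about the world's x, y, z in degrees, then the shift along the world's x, y, z in mm, then the finger opening in mm, from 0 to 87. A call has 1 to 12 rows; each row is the pose to reach, as a shift and turn from the pose commanded when the call began; what a row does not reach only later rows make up. A row lasts 1/12 s, in which the tool goes at most 41.7 mm and 7.16 degrees, less where a joint would pass 70% of its speed; a pose out of reach is approached as far as the arm can. A call with a gripper value outside its range is refused whole. The fingers move at their own pace and stop on an object; the grip force is fixed at half the most. Time passes only in rows, so rows that repeat a pose let the fingers close. It gives the time, the measured TCP pose, the force and the opening at its end, in the units of the state.
- bot.read_state(): the state, without advancing time (a new reading comes with each control period).
- bot.capture(name): name is "side" or "top" or "wrist"; returns a dict with "frame" (400x640x3 uint8, red, green, blue), "range_z" (400x640 float32, m along the optical axis (not along the pixel's ray), 0 where there is no reading), "fx", "fy", "cx", "cy" (pixels), "cam_to_world" (4x4, takes a point from camera to world coordinates). Camera axes: x right, y down, z forward; pixel columns grow to the right and rows downward; lengths in m; the calibration is good to about 2 mm. A picture is of the moment at which its call begins.
- bot.hand_in(): hands the job in, once; it reports no verdict.
The state is a dict: "time_s": time; "joint_positions": joint angles; "qvel": joint speeds; "tau": joint torques, N m; "position": TCP position; "tcp_rot": TCP orientation; "force": force on the tool from outside, world axes, zero at the start; "moment": the same for the moment, N m; "opening": opening from 0.0 (shut) to 1.0 (fully open).
Only numpy, scipy, OpenCV 4.12 (cv2) and the standard library are available. Lean on these libraries where they do the work, as an engineer would, in place of code of your own. Each camera call takes 0.05 s, during which the arm holds its last target.

## Task

Take the small basket that stands across the window of the specimen tray and hang it by its handle on the two-prong hook of the stand. Then draw the long scale bar out of the tray through the window, tilting it because it is longer than the window, and finish while still holding it in the gripper: steady in the air above the tray, the whole bar at least 3 cm clear of the tray's top. Leave the other things on the bench where they are.

Things in the scene. Friction and masses are not known exactly. Their poses are not given: they have to be found in the camera images.
- tray: Shallow closed grey box fixed to the bench, 430 (x) x 260 (y) x 54 mm high; origin under its centre, z up. Its black floor is 4 mm thick. Its top is a fixed 6 mm plate (underside 48 mm, top face 54 mm above the bench) with one central rectangular window 264 mm (x) by 156 mm (y), the only opening. Walls 5 mm; inside, 420 x 250 mm. It does not move. It can stand on the left or the right of the bench.
- scale_bar: Plain straight aluminium bar with dark tick marks on top, 320 mm long (its x), 24 mm wide (y), 14 mm high (z), about 0.16 kg, loose; origin at the centre of its underside. It lies flat on the tray's floor roughly along the tray's x, both ends hidden under the top plate.
- bar_end_a (a point): Centre of the bar's end face at its +x end (160 mm from the middle, 7 mm above the underside).
- bar_end_b (a point): Centre of the bar's end face at its -x end.
- basket: Small open steel basket, 60 (x) x 200 (y) x 36 mm high, about 0.2 kg with its contents, loose, origin at the centre of its underside. Standing on the tray's top plate, bridging the window across its width. Two thin slanting wires rise from its ends to a straight wooden grip over its middle.
- basket_grip (a point): Centre of the basket's wooden grip: a bar 124 mm long along the basket's y, 10 mm thick (x), 12 mm high, centred 120 mm above the basket's underside.
- hook_stand: Dark steel stand fixed to the bench, origin under it at bench level, z up. Base plate 130 (x) x 140 (y) x 12 mm; post of 16 mm diameter at x = +30 mm, as high as the prongs. Two parallel round prongs (8 mm diameter) at y = -34 and +34 mm start at x = +30 mm, run level towards the stand's -x with their upper face 204 mm above the bench, and turn up from x = -42 to tips at x = -52 mm, 226 mm high. The basket's grip lies across both prongs, parallel to the stand's y.
- hook_seat (a point): Point on the level of the prongs' upper face (204 mm above the bench), midway between the two prongs, at x = -18 mm in the stand: where the underside of the grip should rest so that the basket hangs clear of the post. The basket is too deep to be lowered past the prongs: come from in front of the tips (stand -x) with the prongs between grip and basket (78 mm apart), the grip above the tips, then lower.
- loupe: Bystander: black stand loupe, 48 mm diameter, 46 mm high; origin under its centre.
- glue_jar: Bystander: small jar, 52 mm diameter, 75 mm high; origin under its centre.
- tape_box: Bystander: cardboard box 90 x 60 x 35 mm; origin under its centre.
There are look-alikes about, which are no part of the job. Of the things shaped like the basket, the steel one is meant.

How it is judged (in metres and radians):
On the way, in this order (a step that is already met when the one before it is completed fails the run):
1. the basket hangs by its grip on both prongs, let go (x of basket_grip in the frame of hook_stand between -0.046 and 0.022 m and y of basket_grip in the frame of hook_stand between -0.028 and 0.028 m and z of basket_grip in the frame of hook_stand between 0.2 and 0.222 m and angle between basket's own z axis and vertical below 0.35 rad and contact force between basket and hook_stand above 0.5 N and contact force between basket and the fingers below 0.1 N and linear speed of basket below 0.05 m/s), for 0.3 s.
2. the bar stands tilted in the window, one end above the top plate and the other below it (((height (world z) of bar_end_a above 0.075 m and height (world z) of bar_end_b below 0.048 m) or (height (world z) of bar_end_b above 0.075 m and height (world z) of bar_end_a below 0.048 m))).
At the end, for the whole second after the job is handed in: Basket hangs at rest by its grip on both prongs, upright within 0.35 rad, untouched by the fingers. Bar held steady (under 0.03 m/s) in the fingers, both ends at least 84 mm above the bench (30 mm above the tray top), its middle within 200 mm of the tray centre, not touching the tray (all of step 1 and height (world z) of each of bar_end_a, bar_end_b above 0.084 m and horizontal distance between scale_bar and tray below 0.2 m and contact force between scale_bar and the fingers above 1 N and contact force between scale_bar and tray below 0.05 N and linear speed of scale_bar below 0.03 m/s); the arm keeps its last pose, push and grip.
It fails at once if the loupe was moved by more than 30 mm (distance of loupe from where it was at the start of the episode above 0.03 m).
It fails at once if the jar was moved by more than 30 mm (distance of glue_jar from where it was at the start of the episode above 0.03 m).
It fails at once if the cardboard box was moved by more than 30 mm (distance of tape_box from where it was at the start of the episode above 0.03 m).
It also fails if it takes over 64 s, if anything falls off the work surface, if the arm or the gripper's body presses on something with over 40 N, if the wrist force passes 120 N, or if a joint passes its speed limit or range.

## Working session

There is one attempt and no reset: what is moved stays moved. The work goes in short steps, Python scripts to look and compute and a tool call to move; the robot and the scene stay as the last step left them, time stands still between calls to the robot, and variables do not carry over. Pictures are saved under pics/ and viewed, and the job is handed in when it is done.

Besides the shell and the picture viewer there is one more tool, called after "Call:" by a JSON object that holds its "fn" and its "kwargs". step_arm: Moves the arm, as the interface text tells. Its arguments: {"type":"object","properties":{"motion":{"type":"array"}},"required":["motion"]}

```bash
mkdir -p pics; ls; python3 - <<'E'
from rig import bot
import cv2,numpy as np
print(bot.read_state(), bot.grip_point_offset)
for n in ["side","top","wrist"]:
    c=bot.capture(n)
    np.savez(f"pics/{n}0.npz",**c)
    cv2.imwrite(f"pics/{n}0.png",c["frame"][:,:,::-1])
    print(n,c["fx"],c["fy"],c["cx"],c["cy"],np.round(c["cam_to_world"],3).tolist())
E
```

```text
pics
{'time_s': 0.0, 'joint_positions': array([ 6.46592647e+01,  3.02795500e+01,  8.21561699e+01, -2.44636005e-04,
        6.76894692e+01, -1.02261440e+01]), 'qvel': array([ 0.00332912, -0.03517818, -0.15803123, -0.08152648,  0.18440844,
        0.10237605]), 'tau': array([-1.27268930e-03, -4.40054584e+01, -1.76591974e+01,  6.34149997e-02,
        5.81604999e-02, -1.51387990e-04]), 'position': array([0.16278039, 0.60307618, 0.40376615]), 'tcp_rot': array([[-9.31594035e-04, -9.65406503e-01,  2.60747802e-01],
       [-1.97641046e-03,  2.60749184e-01,  9.65404556e-01],
       [-9.99997613e-01,  3.84020441e-04, -2.15095190e-03]]), 'force': array([ 0.18863431, -0.82408567,  0.61844084]), 'moment': array([-0.02119279,  0.02045736,  0.01691878]), 'opening': 0.9991478040605558} 0.1635
side 401.4167196070181 401.4167196070181 322.51897320146963 199.76648127618557 [[0.866, -0.345, 0.361, 0.014], [-0.5, -0.602, 0.623, -0.806], [0.002, -0.72, -0.694, 1.031], [0.0, 0.0, 0.0, 1.0]]
top 497.7365291739155 497.7365291739155 329.7191648250027 194.59922289423105 [[0.02, -0.989, 0.148, 0.199], [-1.0, -0.018, 0.015, -0.013], [-0.012, -0.148, -0.989, 2.12], [0.0, 0.0, 0.0, 1.0]]
wrist 312.2176635065121 312.2176635065121 317.7788041372252 203.3834363162342 [[0.259, 0.927, 0.272, 0.088], [0.966, -0.248, -0.075, 0.623], [-0.002, 0.282, -0.96, 0.383], [0.0, 0.0, 0.0, 1.0]]
```

View pics/side0.png

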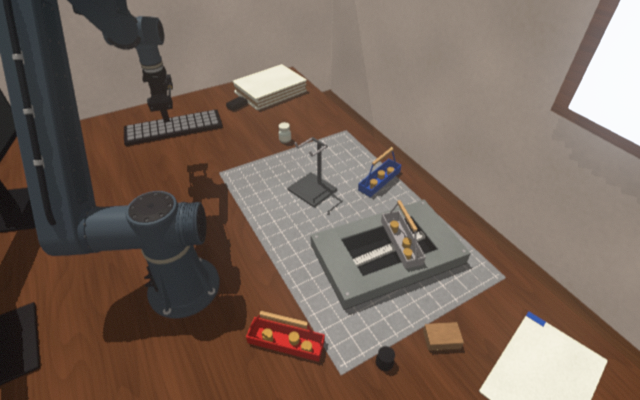

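View pics/top0.png

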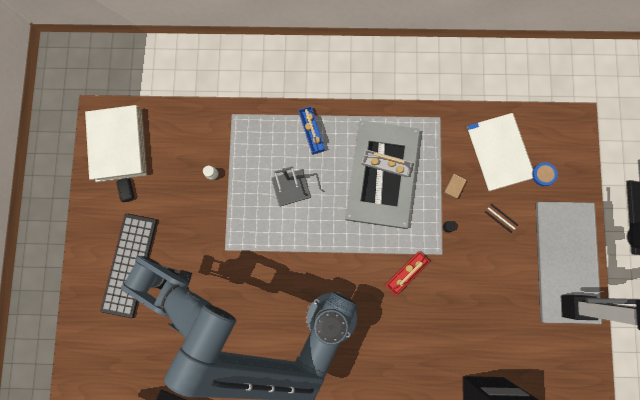

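View pics/wrist0.png

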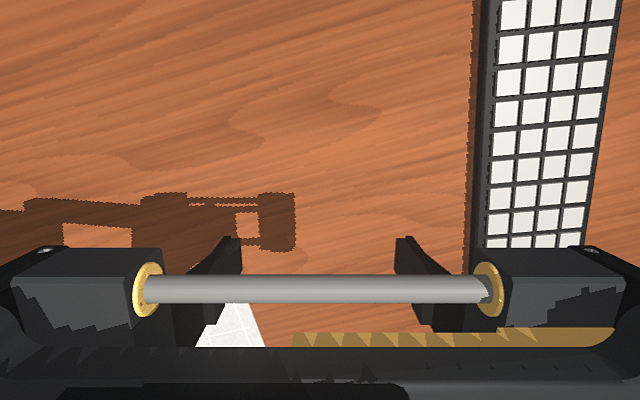

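The side view shows the tray around (390,250) with the steel basket at (405,235), and the stand at (315,180). In the top view the tray is at (385,175) and the stand at (292,185). I'll zoom in next.

```bash
cat > h.py <<'E'
import numpy as np,cv2
def load(n): return dict(np.load(f"pics/{n}.npz"))
def cloud(c):
    z=c["range_z"].astype(float);v,u=np.mgrid[:z.shape[0],:z.shape[1]]
    p=np.stack([(u-c["cx"])/c["fx"]*z,(v-c["cy"])/c["fy"]*z,z],-1)
    T=c["cam_to_world"];w=p@T[:3,:3].T+T[:3,3];w[z==0]=np.nan
    return w
def proj(c,p):
    T=np.linalg.inv(c["cam_to_world"]);q=np.asarray(p)@T[:3,:3].T+T[:3,3]
    return np.stack([q[...,0]/q[...,2]*c["fx"]+c["cx"],q[...,1]/q[...,2]*c["fy"]+c["cy"]],-1)
def pixz(c,uv,z):
    uv=np.atleast_2d(uv).astype(float)
    d=np.stack([(uv[:,0]-c["cx"])/c["fx"],(uv[:,1]-c["cy"])/c["fy"],np.ones(len(uv))],-1)
    T=c["cam_to_world"];d=d@T[:3,:3].T;o=T[:3,3]
    return o+d*((z-o[2])/d[:,2])[:,None]
E
python3 - <<'E'
from h import *
c=load("top0");f=c["frame"][:,:,::-1]
cv2.imwrite("pics/topz.png",cv2.resize(f[95:245,225:445],None,fx=3.6,fy=3.6,interpolation=cv2.INTER_CUBIC))
c=load("side0");f=c["frame"][:,:,::-1]
cv2.imwrite("pics/sidez.png",cv2.resize(f[120:320,260:500],None,fx=3,fy=3,interpolation=cv2.INTER_CUBIC))
w=cloud(load("top0"));m=(w[...,0]>.3)&(w[...,0]<1)&(abs(w[...,1])<.5)
import collections
for n in["top0","side0"]:
    w=cloud(load(n))
    m=(w[...,0]>.3)&(w[...,0]<1)&(abs(w[...,1])<.5)
    h,e=np.histogram(w[...,2][m],bins=np.arange(-.02,.26,.01));print(h)
E
```

```text
[ 1582 13173 11919  1828   268   214  1317  2383   472   102   119    60
    11    24    44    23     6     6    14    52    40    50    64    11
     5     2     0     0]
[    0  7861 21572  1560   653   684   554  5581   275   330   342   127
    26    35   102    22    26    20    21    97    73    21   118    11
    10     0     0     0]
```

View pics/topz.png

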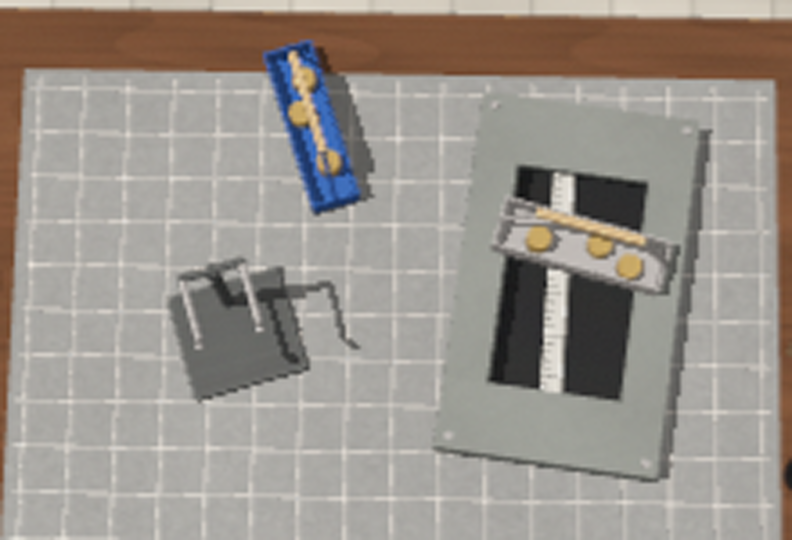

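View pics/sidez.png

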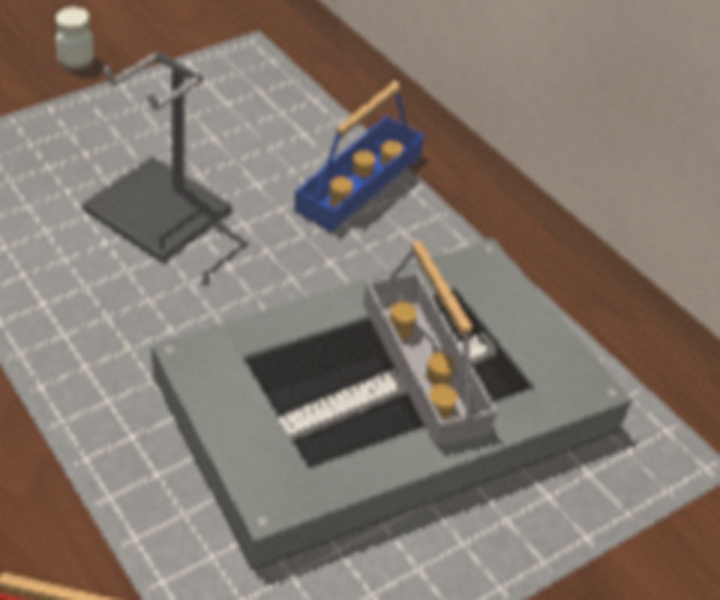

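```bash
python3 - <<'E'
from h import *
t=load("top0");s=load("side0")
T=lambda a:np.array(a)/3.6+[225,95]
S=lambda a:np.array(a)/3+[260,120]
def rep(name,p):
    p=np.array(p);print(name,np.round(p[:,:2]*1000).tolist(),"mean",np.round(p[:,:2].mean(0)*1000))
def ang(a,b): d=b-a; return np.degrees(np.arctan2(d[1],d[0]))
tc=pixz(t,T([(487,92),(705,122),(660,478),(436,448)]),.054);rep("tray top",tc);print(ang(tc[3],tc[0]),ang(tc[2],tc[1]),ang(tc[1],tc[0])-90,ang(tc[2],tc[3])-90)
sc=pixz(s,S([(152,350),(492,240),(630,403),(258,540)]),.054);rep("tray side",sc)
print(ang(sc[0],sc[1]),ang(sc[3],sc[2]),ang(sc[3],sc[0])-90,ang(sc[2],sc[1])-90)
b=pixz(t,T([(169,298),(283,267),(309,368),(199,401)]),.012);rep("base",b);print(ang(b[3],b[0]),ang(b[2],b[1]),ang(b[1],b[0])-90)
b=pixz(s,S([(83,205),(153,157),(232,209),(163,257)]),.012);rep("base side",b);
p=pixz(t,T([(198,347),(262,330)]),.226);rep("tips",p);print(ang(p[1],p[0])-90)
p=pixz(s,S([(108,80),(155,102)]),.226);rep("tips side",p);print(ang(p[1],p[0])-90)
g=pixz(t,T([(538,212),(645,242)]),.175);rep("grip",g);print(ang(g[1],g[0])-90)
g=pixz(s,S([(418,247),(466,325)]),.175);rep("grip side",g);print(ang(g[1],g[0])-90)
r=pixz(t,T([(553,172),(577,174),(541,390),(563,392)]),.018);rep("bar",r);print(ang(r[2],r[0]),ang(r[3],r[1]))
# grip cloud
for n,c in(("t",t),("s",s)):
    w=cloud(c);f=c["frame"].astype(int);m=(w[...,2]>.14)&(w[...,2]<.22)&(w[...,0]>.5)&(w[...,0]<.9)&(w[...,1]<-.05)&(w[...,1]>-.4)
    q=w[m];print(n,len(q),q.mean(0),q.std(0))
    if len(q)>5:
        d=np.linalg.svd((q-q.mean(0))[:,:2])[2][0];print(np.degrees(np.arctan2(d[1],d[0]))-90, q.min(0),q.max(0))
    m=(w[...,2]>.17)&(w[...,0]>.45)&(w[...,0]<.9)&(w[...,1]>-.02)&(w[...,1]<.25)
    q=w[m];print("prong",len(q),q.min(0),q.max(0),np.median(q[:,2]))
E
```

```text
tray top [[832.0, -107.0], [799.0, -366.0], [375.0, -312.0], [405.0, -53.0]] mean [ 603. -210.]
-7.227184674476318 -7.329883137851946 -7.14876620827107 -6.55995174412908
tray side [[405.0, -57.0], [831.0, -107.0], [795.0, -364.0], [378.0, -310.0]] mean [ 602. -210.]
-6.649195013856777 -7.428654067861631 -5.974489515670257 -7.87163834801305
base [[583.0, 268.0], [624.0, 133.0], [502.0, 98.0], [460.0, 228.0]] mean [542. 182.]
18.07997774643263 15.766005741913236 16.551259427319977
base side [[462.0, 228.0], [583.0, 266.0], [620.0, 129.0], [504.0, 97.0]] mean [542. 180.]
tips [[491.0, 207.0], [511.0, 139.0]] mean [501. 173.]
16.1581708870214
tips side [[484.0, 183.0], [510.0, 122.0]] mean [497. 153.]
23.10449057117775
grip [[658.0, -160.0], [626.0, -279.0]] mean [ 642. -219.]
-15.065501599790935
grip side [[658.0, -164.0], [631.0, -272.0]] mean [ 645. -218.]
-13.694062610344574
bar [[745.0, -190.0], [743.0, -218.0], [480.0, -177.0], [478.0, -203.0]] mean [ 611. -197.]
-2.7263866223940396 -3.3479792173667824
t 105 [ 0.64362474 -0.21475941  0.17533211] [0.01090119 0.03953773 0.00926489]
-14.814966924798853 [ 0.62429828 -0.28643433  0.14192207] [ 0.66441668 -0.14029342  0.19001044]
prong 137 [0.4923223  0.14168593 0.17831218] [0.59614734 0.2365598  0.23039985] 0.2018690411705324
s 192 [ 0.63815504 -0.22686603  0.17427603] [0.01122691 0.04151444 0.0101329 ]
-14.624660115237106 [ 0.61995786 -0.29180295  0.14143821] [ 0.66186595 -0.14522105  0.18416625]
prong 177 [0.48820254 0.13782754 0.1725269 ] [0.59344324 0.23307711 0.22901304] 0.20379416585823817
```

```bash
cat >> h.py <<'E'
def pose(x,y,yaw,z=0):
    a=np.radians(yaw);T=np.eye(4);T[:2,:2]=[[np.cos(a),-np.sin(a)],[np.sin(a),np.cos(a)]];T[:3,3]=[x,y,z];return T
def overlay(c,items,roi,k,out):
    x0,y0,x1,y1=roi
    f=np.ascontiguousarray(cv2.resize(c["frame"][y0:y1,x0:x1,::-1],None,fx=k,fy=k,interpolation=cv2.INTER_CUBIC))
    for T,pl,col in items:
        p=np.array(pl,float)@T[:3,:3].T+T[:3,3];q=(proj(c,p)+.5-[x0,y0])*k-.5
        cv2.polylines(f,[np.round(q*8).astype(np.int32)],False,col,1,cv2.LINE_AA,3)
    cv2.imwrite(out,f)
def rect(a,b,z): return [(-a,-b,z),(a,-b,z),(a,b,z),(-a,b,z),(-a,-b,z)]
def stand(T): return [(T,rect(.065,.07,.012),(0,0,255)),(T,[(.03,-.034,.2),(-.042,-.034,.2),(-.052,-.034,.226)],(0,255,255)),(T,[(.03,.034,.2),(-.042,.034,.2),(-.052,.034,.226)],(0,255,255)),(T,[(.03,0,.012),(.03,0,.2)],(0,255,255))]
def tray(T): return [(T,rect(.215,.13,.054),(0,0,255)),(T,rect(.132,.078,.054),(0,0,255))]
def basket(T): return [(T,rect(.03,.1,.036),(255,0,255)),(T,[(0,-.062,.12),(0,.062,.12)],(0,255,0))]
def bar(T): return [(T,rect(.16,.012,.014),(255,128,0))]
E
cat > ov.py <<'E'
from h import *
it=stand(pose(.542,.181,16.5))+tray(pose(.6025,-.210,-7.1))+basket(pose(.643,-.219,-14.8,.054))+bar(pose(.611,-.197,-3,.004))
overlay(load("top0"),it,(225,95,445,245),3.6,"pics/ovt.png")
overlay(load("side0"),it,(260,120,500,320),3,"pics/ovs.png")
E
python3 ov.py
```

```text
(no output)
```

View pics/ovt.png

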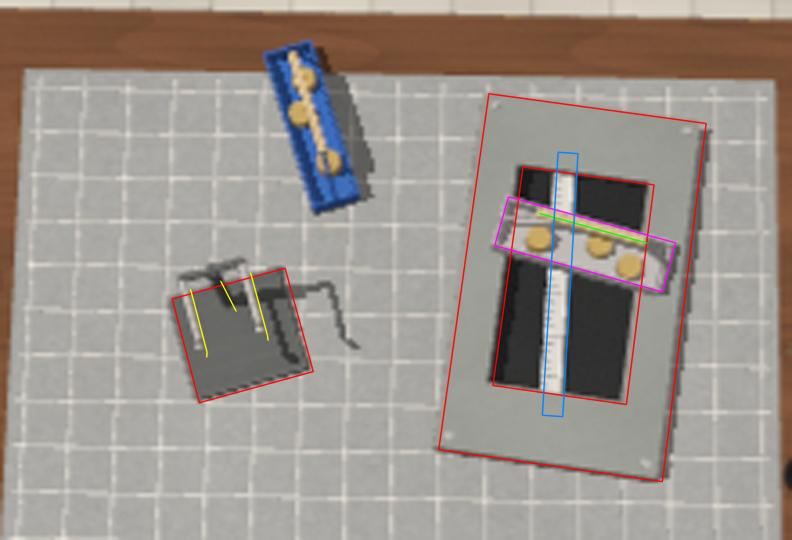

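View pics/ovs.png

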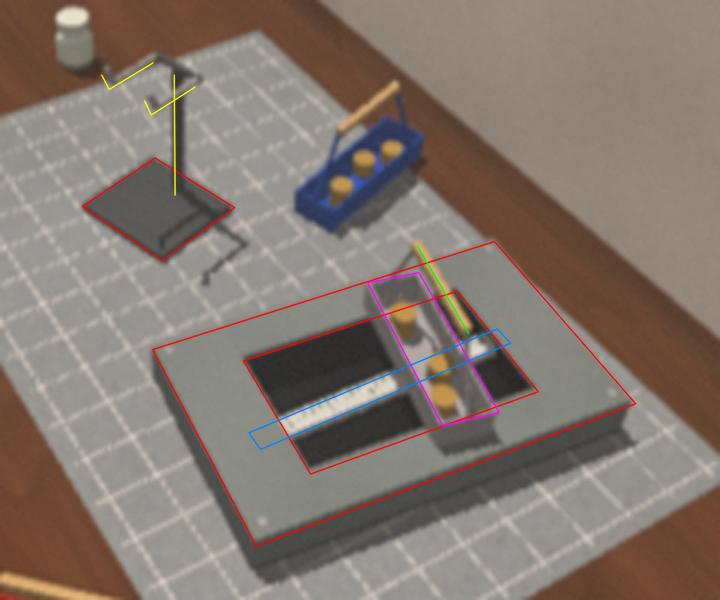

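```bash
sed -i 's/pose(.542,.181,16.5)/pose(.552,.186,16.5)/; s/pose(.611,-.197,-3,.004)/pose(.611,-.195,-3,.004)/;s/pose(.643,-.219/pose(.645,-.218/' ov.py; sed -i 's/(225,95,445,245),3.6/(260,140,340,220),9/;s/(260,120,500,320),3/(280,125,380,215),7/' ov.py; python3 ov.py
```

```text
(no output)
```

View pics/ovt.png

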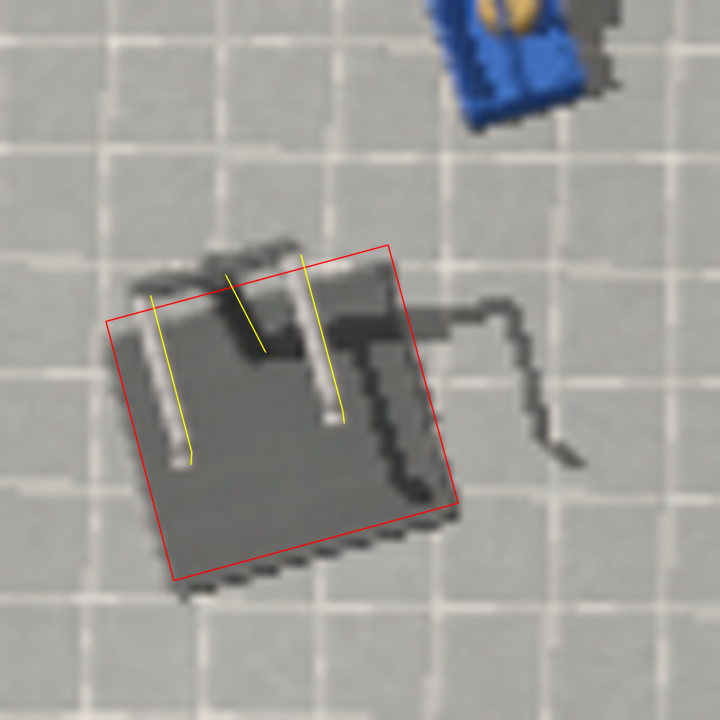

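View pics/ovs.png

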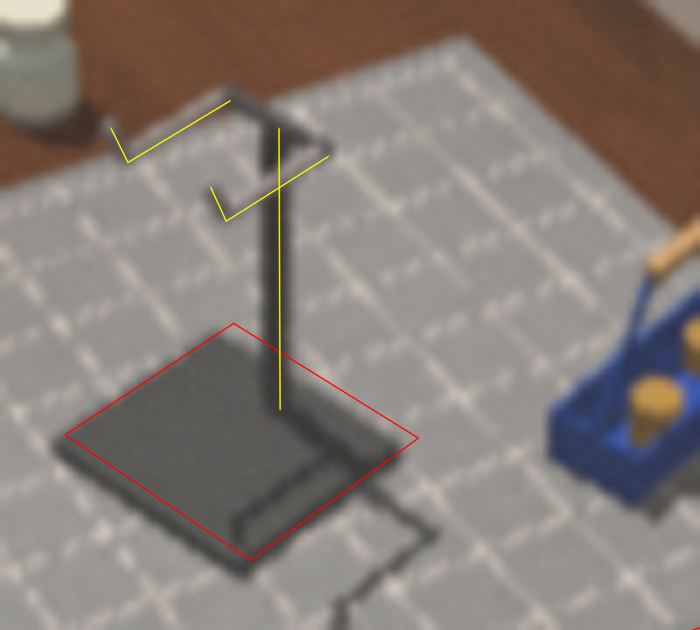

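Call:
{"fn": "step_arm", "kwargs": {"motion": [[[0,0,-2,2,-5,15,87],[0,0,-5,10,-20,35,87],[0,0,-9,25,-45,55,87],[0,0,-13,43,-75,75,87],[0,0,-17,63,-108,85,87],[0,0,-21,83,-142,90,87],[0,0,-25,103,-176,90,87],[0,0,-29,123,-210,90,87],[0,0,-33,143,-244,90,87],[0,0,-37,163,-278,90,87],[0,0,-41,183,-312,90,87],[0,0,-45,203,-346,90,87]]]}}

```text
time_s: 1.15
position: [0.3662, 0.2556, 0.4947]
tcp_rot: [[0.0, -0.496, 0.869], [0.0, 0.869, 0.496], [-1.0, 0.0, 0.0]]
force: [0.4, 0.1, -1.2]
opening: 0.998
```

Call:
{"fn": "step_arm", "kwargs": {"motion": [[[0,0,-4,20,-34,0,87],[0,0,-8,40,-68,0,87],[0,0,-12,60,-102,0,87],[0,0,-16,80,-136,0,87],[0,0,-20,100,-170,0,87],[0,0,-24,120,-204,0,87],[0,0,-28,140,-238,0,87],[0,0,-32,160,-272,0,87],[0,0,-36,180,-306,-5,87],[0,0,-40,200,-340,-15,87],[0,0,-43,220,-374,-25,87],[0,0,-45,240,-408,-40,87]]]}}

```text
time_s: 2.15
position: [0.6065, -0.1522, 0.4552]
tcp_rot: [[0.002, 0.263, 0.965], [-0.001, 0.965, -0.263], [-1.0, -0.0, 0.002]]
force: [-0.3, 0.1, 1.4]
opening: 1.0
```

Call:
{"fn": "step_arm", "kwargs": {"motion": [[[0,0,0,15,-25,-5,87],[0,0,0,28,-48,-15,87],[0,0,0,36,-60,-22,87],[0,0,0,39,-65,-25,87],[0,0,0,39,-65,-25,87]]]}}

```text
time_s: 2.57
position: [0.6446, -0.2157, 0.4283]
tcp_rot: [[-0.003, 0.262, 0.965], [0.002, 0.965, -0.262], [-1.0, 0.001, -0.003]]
force: [-0.0, 0.2, 0.6]
opening: 1.0
```

```bash
cat > snap.py <<'E'
import sys
from rig import bot
import numpy as np,cv2
for n in sys.argv[2:]:
    c=bot.capture(n);np.savez(f"pics/{n}{sys.argv[1]}.npz",**c);cv2.imwrite(f"pics/{n}{sys.argv[1]}.png",c["frame"][:,:,::-1])
s=bot.read_state();print(s["time_s"],s["position"],s["force"],s["opening"],s["joint_positions"])
E
python3 snap.py 1 wrist side
python3 - <<'E'
from h import *
c=load("wrist1");w=cloud(c)
m=(w[...,2]>.15)&(w[...,2]<.2)&(w[...,0]>.55)&(w[...,0]<.75)
f=c["frame"].astype(int);m&=(f[...,0]>f[...,2]+40)
q=w[m];print(len(q),q.mean(0),q.min(0),q.max(0))
d=np.linalg.svd((q-q.mean(0))[:,:2],full_matrices=False)[2][0];print(np.degrees(np.arctan2(d[1],d[0])))
E
```

```text
2.6667 [ 0.64426247 -0.21395599  0.4299698 ] [ 0.77978493  0.82660828 -0.24733425] 0.9999543770363051 [-2.77876484e+01  3.31975705e+01  7.20339665e+01  3.35375118e-02
  7.48604089e+01 -1.27270058e+01]
1771 [ 0.64642478 -0.20585088  0.17943207] [ 0.62720452 -0.26342377  0.16144773] [ 0.66381951 -0.1533521   0.18182278]
-104.78847818490905
```

View pics/wrist1.png

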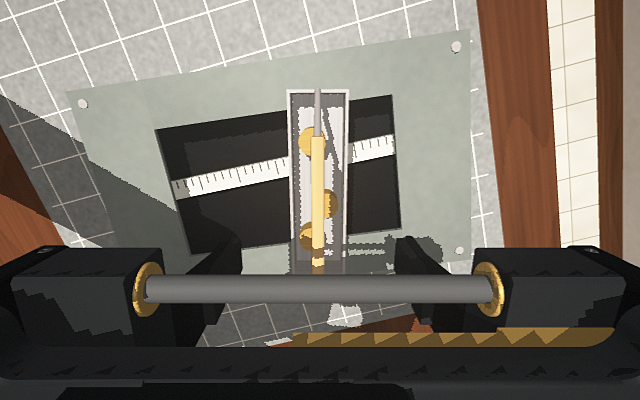

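The wrist view shows the grip centred between the fingers, from (317,137) to (317,270) in pixels. I'll descend and grasp it.

Call:
{"fn": "step_arm", "kwargs": {"motion": [[[0,0,0,0,0,-12,87],[0,0,0,0,0,-32,80],[0,0,0,0,0,-52,70],[0,0,0,0,0,-70,60],[0,0,0,0,0,-82,50],[0,0,0,0,0,-90,40],[0,0,0,0,0,-92,30],[0,0,0,0,0,-92,15],[0,0,0,0,0,-92,5],[0,0,0,0,0,-92,0],[0,0,0,0,0,-92,0],[0,0,0,0,0,-92,0]]]}}

```text
time_s: 3.67
position: [0.6448, -0.2153, 0.3388]
tcp_rot: [[0.001, 0.261, 0.965], [-0.001, 0.965, -0.261], [-1.0, -0.0, 0.002]]
force: [-0.6, -0.2, 0.1]
opening: 0.244
```

Call:
{"fn": "step_arm", "kwargs": {"motion": [[[0,0,0,0,0,0,0],[0,0,0,0,0,0,0],[0,0,0,0,0,3,0],[0,0,0,0,0,10,0],[0,0,0,0,0,22,0],[0,0,0,0,0,36,0],[0,0,0,0,0,50,0],[0,0,0,0,0,64,0],[0,0,0,0,0,74,0],[0,0,0,0,0,80,0],[0,0,0,0,0,80,0]]]}}

```text
time_s: 4.58
position: [0.645, -0.2153, 0.4203]
tcp_rot: [[0.004, 0.261, 0.965], [-0.002, 0.965, -0.261], [-1.0, -0.001, 0.004]]
force: [0.8, -0.8, -0.5]
opening: 0.11
```

```bash
python3 snap.py 2 side
```

```text
4.6333 [ 0.64471807 -0.21518472  0.41892515] [-0.34123208 -0.20629232 -1.67745251] 0.10810836922575993 [-2.78564475e+01  3.38054208e+01  7.26863673e+01  1.30140878e-04
  7.34094943e+01 -1.27467464e+01]
```

View pics/side2.png

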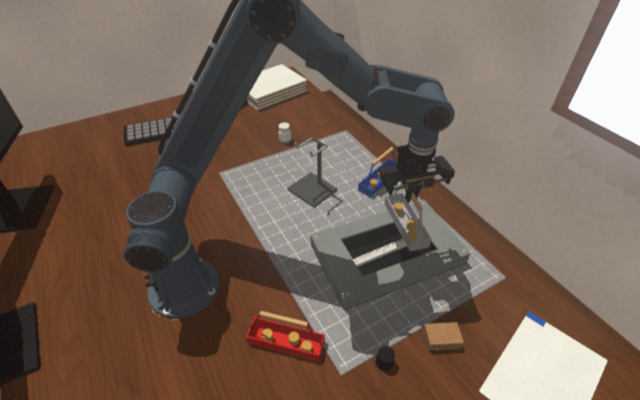

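Call:
{"fn": "step_arm", "kwargs": {"motion": [[[0,0,0,-2,4,0,0],[0,0,1,-6,11,0,0],[0,0,2,-13,24,0,0],[0,0,4,-22,40,0,0],[0,0,6,-33,59,0,0],[0,0,8,-45,80,0,0],[0,0,10,-57,102,0,0],[0,0,12,-69,124,0,0],[0,0,14,-81,146,0,0],[0,0,16,-93,168,0,0],[0,0,18,-105,190,0,0],[0,0,20,-117,212,0,0]]]}}

```text
time_s: 5.63
position: [0.5261, -0.0016, 0.4172]
tcp_rot: [[-0.002, -0.088, 0.996], [0.001, 0.996, 0.088], [-1.0, 0.001, -0.002]]
force: [0.7, -0.3, -2.6]
opening: 0.112
```

Call:
{"fn": "step_arm", "kwargs": {"motion": [[[0,0,2,-12,22,0,0],[0,0,4,-24,43,0,0],[0,0,6,-36,64,0,0],[0,0,8,-48,85,0,0],[0,0,9,-59,105,0,0],[0,0,10,-69,124,0,0],[0,0,11,-78,140,0,0],[0,0,11.5,-85,151,0,0],[0,0,11.5,-89,157,0,0],[0,0,11.5,-90,159,0,0],[0,0,11.5,-90,159,0,0],[0,0,11.5,-90,159,0,0]]]}}

```text
time_s: 6.63
position: [0.4379, 0.1555, 0.4179]
tcp_rot: [[0.0, -0.282, 0.959], [-0.0, 0.959, 0.282], [-1.0, -0.0, 0.0]]
force: [-0.2, -0.2, -0.9]
opening: 0.114
```

```bash
python3 snap.py 3 side top wrist; python3 - <<'E'
from h import *
for n,r,k in(("side3",(230,90,430,240),4),("top3",(240,130,360,230),6)):
    it=stand(pose(.553,.189,16.5))
    overlay(load(n),it,r,k,f"pics/{n}o.png")
E
```

```text
6.7833 [0.43817784 0.15522654 0.41790411] [ 0.10677491  0.58037739 -2.24250936] 0.10982232664490288 [ 5.69506569e+00  1.68462533e+01  1.03385082e+02 -1.17323035e-02
  5.97530370e+01 -1.06242806e+01]
```

View pics/side3o.png

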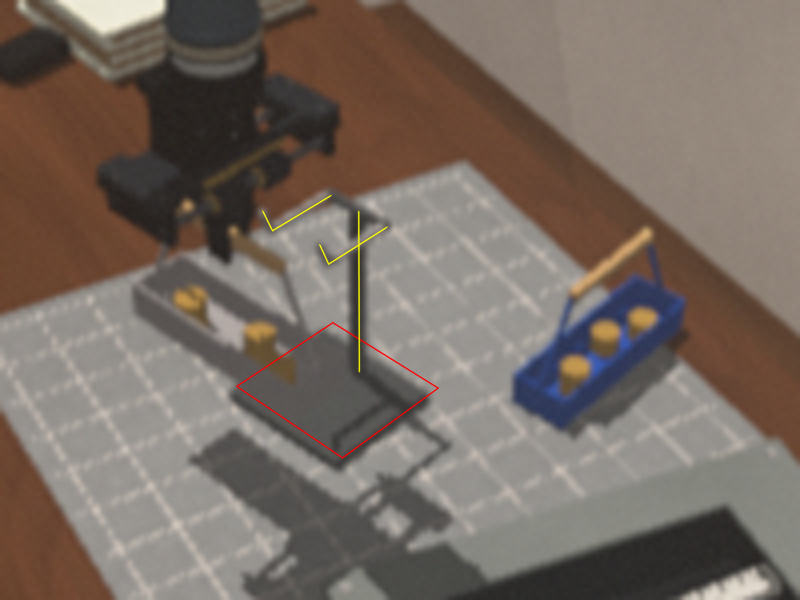

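View pics/wrist3.png

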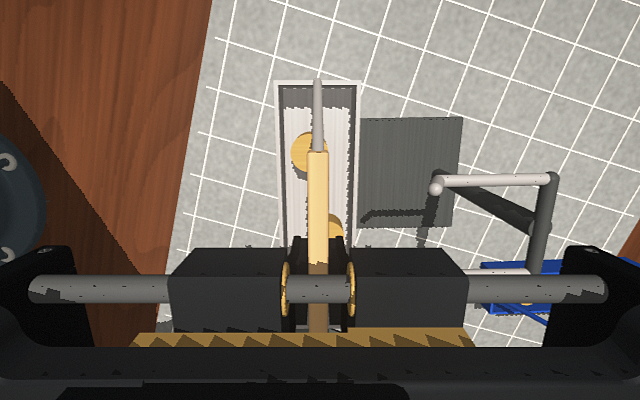

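```bash
python3 - <<'E'
from h import *
c=load("wrist3");w=cloud(c)
for u,v in[(437,187),(437,182),(450,181),(480,180),(520,179),(545,178),(552,200),(545,230),(318,155),(318,200)]: print(u,v,np.round(w[v,u],4))
T=pose(.553,.189,16.5)
p=np.array([(-.052,.034,.226),(-.042,.034,.204),(.02,.034,.204)])@T[:3,:3].T+T[:3,3]
print(p,proj(c,p))
def loc(q): return (np.asarray(q)-T[:3,3])@T[:3,:3]
for u,v in[(437,187),(450,181),(480,180),(520,179),(318,155),(318,200)]:print(np.round(loc(w[v,u]),4))
E
```

```text
437 187 [0.4932 0.2093 0.2252]
437 182 [0.4939 0.2116 0.221 ]
450 181 [0.5094 0.2127 0.2032]
480 180 [0.527  0.2187 0.2039]
520 179 [0.5508 0.2265 0.2042]
545 178 [0.5667 0.2315 0.2028]
552 200 [0.5768 0.2198 0.2042]
545 230 [0.5818 0.2    0.2049]
318 155 [0.4221 0.2119 0.2589]
318 200 [0.4278 0.1922 0.2596]
[[0.49348485 0.20683107 0.226     ]
 [0.50307305 0.20967123 0.204     ]
 [0.56251987 0.22728018 0.204     ]] [[436.37761714 191.60221162]
 [439.45193854 183.05825607]
 [537.20781158 182.8851987 ]]
[-0.0516  0.0365  0.2252]
[-0.0351  0.0351  0.2032]
[-0.0165  0.0359  0.2039]
[0.0085 0.0366 0.2042]
[-0.1191  0.0591  0.2589]
[-0.1191  0.0387  0.2596]
```

Call:
{"fn": "step_arm", "kwargs": {"motion": [[[0,0,0,3,1,0,0],[0,0,0,10,3,0,0],[0,0,0,20,6,0,0],[0,0,0,31,10,0,0],[0,0,0,42,13,0,0],[0,0,0,53,16,0,0],[0,0,0,64,20,0,0],[0,0,0,75,24,0,0],[0,0,0,85,27,0,0],[0,0,0,93,29,0,0],[0,0,0,97,31,0,0],[0,0,0,97,31,0,0]]]}}

```text
time_s: 7.78
position: [0.536, 0.1871, 0.4177]
tcp_rot: [[0.001, -0.282, 0.959], [0.0, 0.959, 0.282], [-1.0, -0.0, 0.001]]
force: [-0.3, -0.5, -2.7]
opening: 0.113
```

```bash
python3 snap.py 4 side wrist; python3 - <<'E'
from h import *
overlay(load("side4"),[],(230,90,430,240),4,f"pics/side4o.png")
E
```

```text
7.8833 [0.53454289 0.18681948 0.41764156] [ 0.63503449  0.0414557  -1.90724748] 0.11132794516592387 [ 7.95999655e+00  2.48269588e+01  8.98013644e+01 -2.51491320e-03
  6.54383940e+01 -8.42838957e+00]
```

View pics/side4o.png

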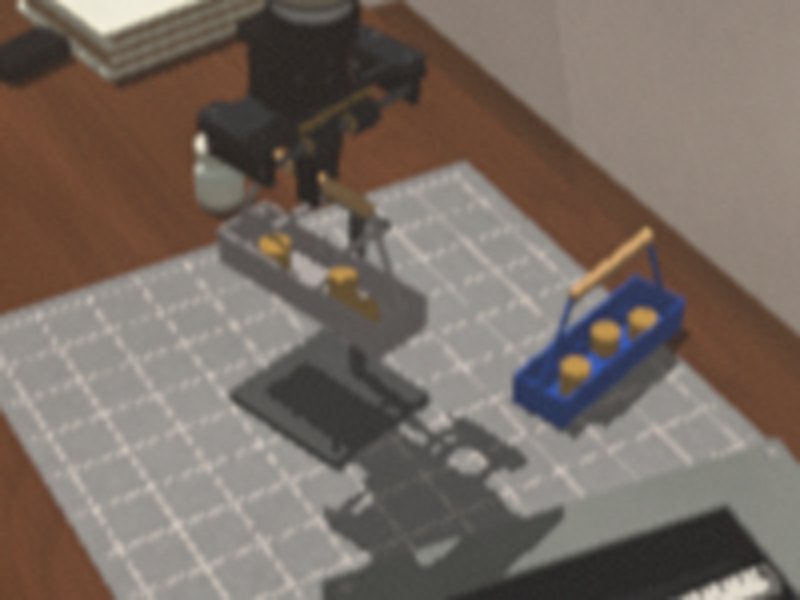

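View pics/wrist4.png

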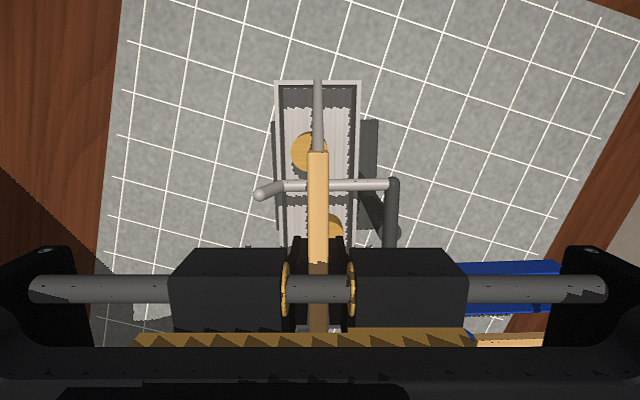

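The prong passes between the grip and the basket, at pixel (345,185) in the wrist view. I'll lower it.

Call:
{"fn": "step_arm", "kwargs": {"motion": [[[0,0,0,0,0,-4,0],[0,0,0,0,0,-10,0],[0,0,0,0,0,-17,0],[0,0,0,0,0,-24,0],[0,0,0,0,0,-31,0],[0,0,0,0,0,-36,0],[0,0,0,0,0,-39,0],[0,0,0,0,0,-41,0],[0,0,0,0,0,-42,0],[0,0,0,0,0,-43,0],[0,0,0,0,0,-43,0]]]}}

```text
time_s: 8.8
position: [0.5348, 0.1868, 0.375]
tcp_rot: [[0.0, -0.282, 0.959], [0.0, 0.959, 0.282], [-1.0, -0.0, 0.0]]
force: [0.1, 0.1, -2.6]
opening: 0.11
```

Call:
{"fn": "step_arm", "kwargs": {"motion": [[[0,0,0,0,0,-1,0],[0,0,0,0,0,-2,0],[0,0,0,0,0,-2,0],[0,0,0,0,0,-2,0]]]}}

```text
time_s: 9.13
position: [0.5348, 0.1868, 0.3739]
tcp_rot: [[0.001, -0.282, 0.959], [0.0, 0.959, 0.282], [-1.0, -0.0, 0.001]]
force: [-1.0, 0.4, 4.5]
opening: 0.113
```

```bash
python3 snap.py 5 wrist;  python3 - <<'E'
from h import *
c=load("wrist5");w=cloud(c)
for u,v in[(265,190),(280,185),(300,184),(340,184),(360,184),(380,183),(318,165),(318,180),(318,200),(318,230)]: print(u,v,np.round(w[v,u],4))
E
```

```text
9.1833 [0.53481522 0.186831   0.37392239] [-2.38412902  0.38037512  5.85088137] 0.10965104161141323 [ 7.95680525e+00  2.79100172e+01  9.24890797e+01 -1.50850309e-04
  5.95161371e+01 -8.43100000e+00]
265 190 [ 0.4798  0.1598 -0.0006]
280 185 [0.5015 0.2026 0.1251]
300 184 [0.516  0.1999 0.0918]
340 184 [0.549  0.2095 0.0915]
360 184 [0.5765 0.2045 0.0359]
380 183 [0.6024 0.2076 0.012 ]
318 165 [0.52   0.2395 0.2166]
318 180 [0.522  0.2328 0.2154]
318 200 [0.5247 0.2237 0.2148]
318 230 [0.5287 0.2101 0.2165]
```

View pics/wrist5.png

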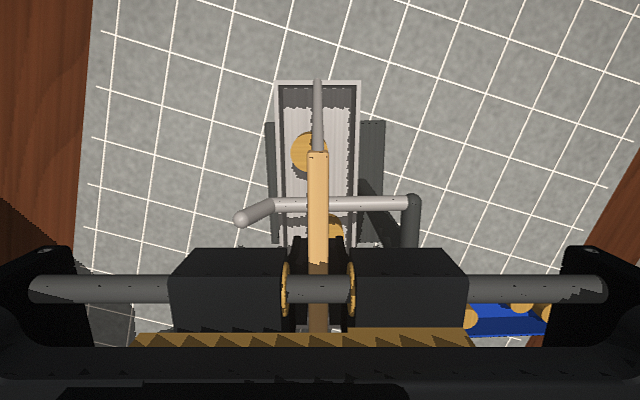

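The grip now rests on the prongs, with an upward force of 5.9 N. I'll release it partway and lift straight up.

Call:
{"fn": "step_arm", "kwargs": {"motion": [[[0,0,0,0,0,0,14],[0,0,0,0,0,0,20],[0,0,0,0,0,0,25],[0,0,0,0,0,0,25],[0,0,0,0,0,4,25],[0,0,0,0,0,12,25],[0,0,0,0,0,24,25],[0,0,0,0,0,40,25],[0,0,0,0,0,60,25],[0,0,0,0,0,80,25],[0,0,0,0,0,95,25],[0,0,0,0,0,100,25]]]}}

```text
time_s: 10.18
position: [0.5352, 0.1869, 0.4764]
tcp_rot: [[0.006, -0.282, 0.959], [0.001, 0.959, 0.282], [-1.0, -0.001, 0.006]]
force: [-0.3, 0.1, 0.4]
opening: 0.284
```

```bash
python3 snap.py 6 side wrist; python3 - <<'E'
from h import *
overlay(load("side6"),[],(230,90,430,240),4,f"pics/side6o.png")
E
```

```text
10.2833 [0.5347985  0.18683147 0.47446566] [ 0.18903343  0.0108893  -0.57831322] 0.28372890501884446 [ 7.95695167e+00  2.13601499e+01  8.57148681e+01  5.24130323e-04
  7.27325623e+01 -8.42988958e+00]
```

View pics/side6o.png

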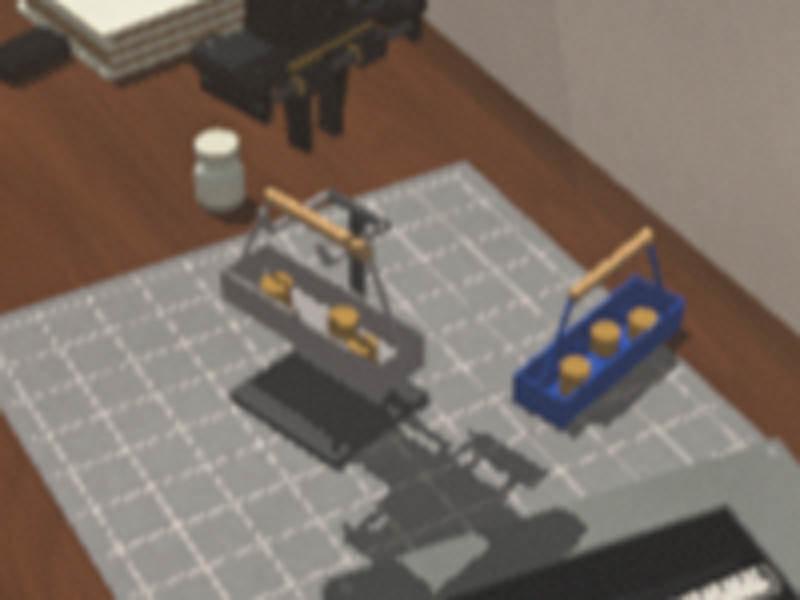

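View pics/wrist6.png

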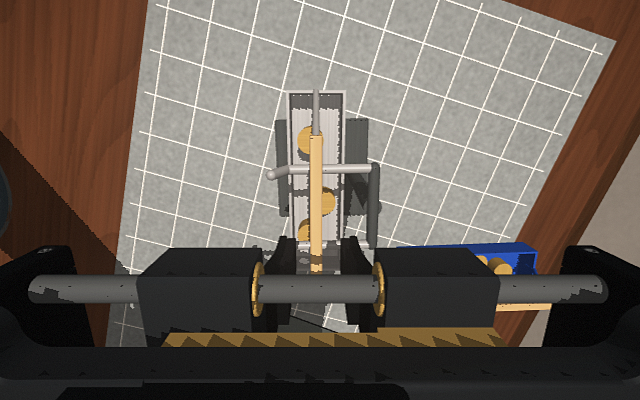

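The steel basket hangs level on both prongs at about (320,260) in the crop. Next I'll look at the bar with the window uncovered.

```bash
python3 snap.py 7 side top;  python3 - <<'E'
from h import *
it=tray(pose(.6025,-.210,-7.1))+bar(pose(.611,-.195,-3,.004))
overlay(load("side7"),it,(320,200,480,310),5,f"pics/side7o.png")
overlay(load("side7"),[],(340,220,460,290),6.6,f"pics/side7p.png")
overlay(load("top7"),it,(335,110,430,240),4.5,f"pics/top7o.png")
E
```

```text
10.3833 [0.53431669 0.18671694 0.47233301] [ 0.31329774 -0.65192254 -0.19385787] 0.2904628704245656 [ 7.95253326e+00  2.14826462e+01  8.58739719e+01 -1.38537162e-03
  7.27142487e+01 -8.43198276e+00]
```

View pics/side7o.png

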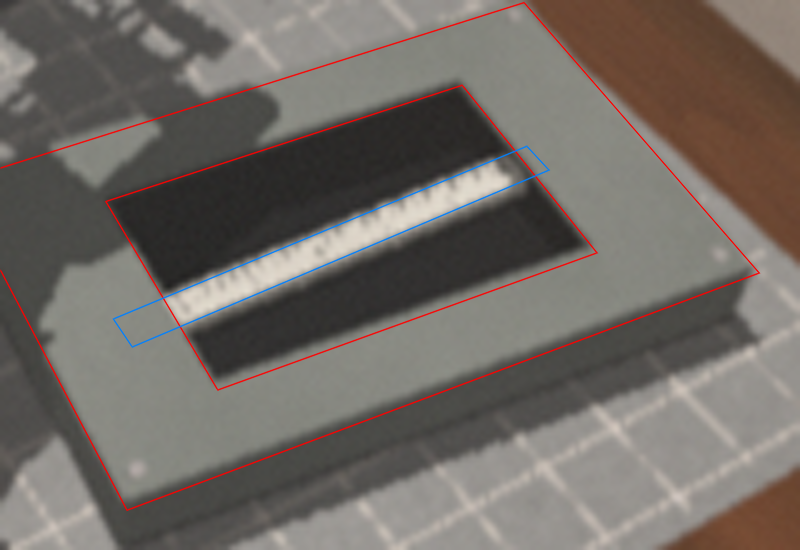

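View pics/side7p.png

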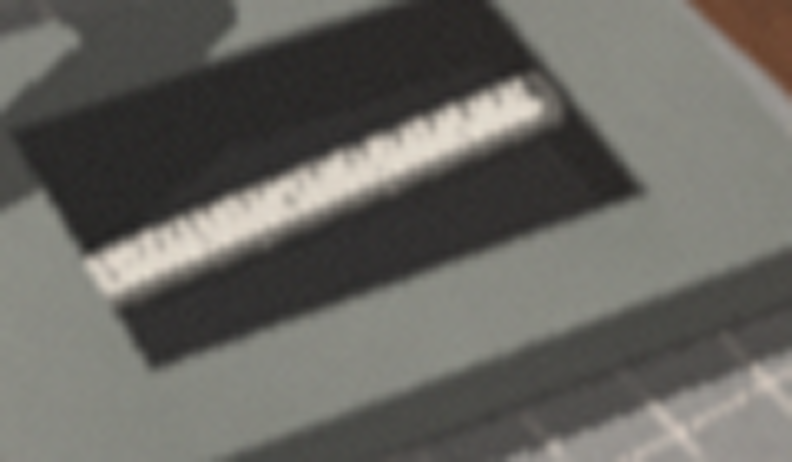

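View pics/top7o.png

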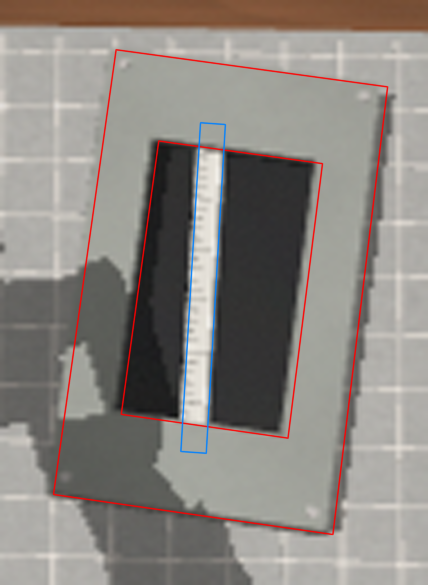

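Call:
{"fn": "step_arm", "kwargs": {"motion": [[[0,0,2,2,-6,0,25],[0,0,6,5,-20,0,25],[0,0,11,9,-44,0,25],[0,0,17,14,-72,0,25],[0,0,23,20,-104,0,25],[0,0,29,27,-138,0,25],[0,0,35,34,-172,0,30],[0,0,41,41,-206,0,40],[0,0,47,48,-240,0,50],[0,0,53,55,-274,-10,50],[0,0,58,62,-306,-20,50],[0,0,62,67,-334,-35,50]]]}}

```text
time_s: 11.38
position: [0.602, -0.1496, 0.437]
tcp_rot: [[0.0, -0.98, 0.198], [-0.0, 0.198, 0.98], [-1.0, -0.0, -0.0]]
force: [0.7, -0.4, 0.3]
opening: 0.559
```

Call:
{"fn": "step_arm", "kwargs": {"motion": [[[0,0,4,4,-20,-15,50],[0,0,7,7,-36,-25,50],[0,0,8.5,9,-46,-33,50],[0,0,8.5,9,-49,-38,50],[0,0,8.5,9,-49,-38,50],[0,0,8.5,9,-49,-38,50]]]}}

```text
time_s: 11.88
position: [0.6103, -0.1957, 0.3989]
tcp_rot: [[-0.002, -0.998, 0.055], [0.002, 0.055, 0.998], [-1.0, 0.002, 0.002]]
force: [1.5, -0.4, 0.2]
opening: 0.572
```

```bash
python3 snap.py 8 wrist side top; python3 - <<'E'
from h import *
c=load("wrist8")
it=tray(pose(.6025,-.210,-7.1))+bar(pose(.611,-.195,-3,.004))
overlay(c,it,(0,0,640,400),1.25,f"pics/wrist8o.png")
E
```

```text
12.0333 [ 0.61073318 -0.19522747  0.40058757] [ 0.36195821 -0.48585037  0.41989058] 0.5753992768643278 [-2.76983408e+01  3.17391738e+01  7.98846845e+01  1.15121222e-02
  6.83357382e+01 -1.14637891e+02]
```

View pics/wrist8o.png

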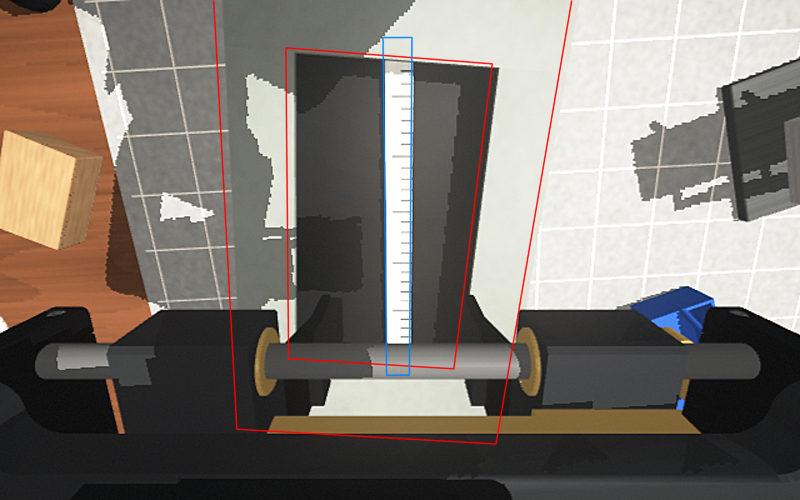

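View pics/side8.png

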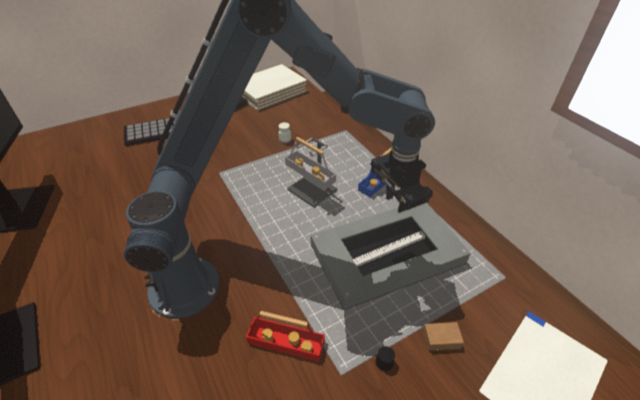

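The overlay matches the bar in the wrist view, along column 398 from row 60 to row 375. I'll descend with the jaws at 50 mm.

Call:
{"fn": "step_arm", "kwargs": {"motion": [[[0,0,0,0,0,-10,50],[0,0,0,0,0,-30,50],[0,0,0,0,0,-60,50],[0,0,0,0,0,-90,50],[0,0,0,0,0,-120,50],[0,0,0,0,1,-145,50],[0,0,0,0,1,-165,50],[0,0,0,0,1,-182,50],[0,0,0,0,1,-194,50],[0,0,0,0,1,-202,50],[0,0,0,0,1,-207,50],[0,0,0,0,1,-209,50]]]}}

```text
time_s: 13.03
position: [0.6108, -0.1951, 0.1907]
tcp_rot: [[0.0, -0.999, 0.054], [-0.0, 0.054, 0.999], [-1.0, -0.0, -0.0]]
force: [-0.2, -0.5, 0.5]
opening: 0.574
```

Call:
{"fn": "step_arm", "kwargs": {"motion": [[[0,0,0,0,0,-1,40],[0,0,0,0,0,-1,25],[0,0,0,0,0,-1,15],[0,0,0,0,0,-1,0],[0,0,0,0,0,-1,0],[0,0,0,0,0,-1,0],[0,0,0,0,0,-1,0],[0,0,0,0,0,-1,0]]]}}

```text
time_s: 13.7
position: [0.6109, -0.1952, 0.1906]
tcp_rot: [[0.001, -0.999, 0.054], [-0.0, 0.054, 0.999], [-1.0, -0.001, -0.0]]
force: [-0.3, 0.7, 4.2]
opening: 0.272
```

Call:
{"fn": "step_arm", "kwargs": {"motion": [[[0,0,0,0,0,2,0],[0,0,0,0,0,5,0],[0,0,0,-3,0,6,0],[0,0,0,-7,0,6,0],[0,0,0,-12,1,6,0],[0,0,0,-17,1,6,0],[0,0,0,-22,1,6,0],[0,0,0,-26,1,6,0],[0,0,0,-30,1.5,6,0],[0,0,0,-30,1.5,6,0]]]}}

```text
time_s: 14.53
position: [0.5796, -0.1935, 0.1958]
tcp_rot: [[-0.002, -0.998, 0.055], [0.001, 0.055, 0.999], [-1.0, 0.002, 0.001]]
force: [0.1, 0.2, -2.6]
opening: 0.27
```

```bash
python3 snap.py 9 wrist side top; python3 - <<'E'
from h import *
it=tray(pose(.6025,-.210,-7.1))
overlay(load("side9"),[],(320,200,480,310),5,f"pics/side9o.png")
overlay(load("top9"),[],(335,110,430,240),4.5,f"pics/top9o.png")
E
```

```text
14.6833 [ 0.58085939 -0.19382809  0.19602738] [ 0.61024458 -0.05894426 -2.0565329 ] 0.27161025433734565 [-2.88977813e+01  4.57081834e+01  9.16785193e+01  4.24338325e-03
  4.25736315e+01 -1.15780042e+02]
```

View pics/side9o.png

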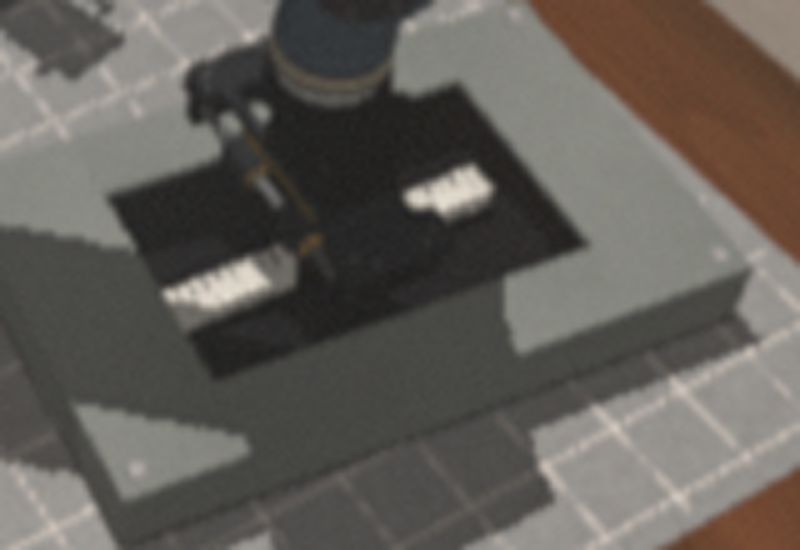

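View pics/top9o.png

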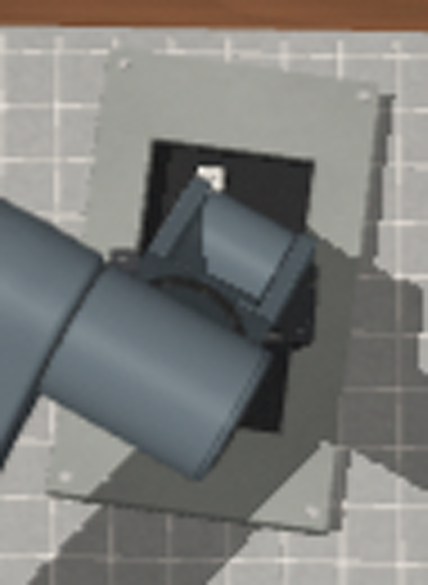

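View pics/wrist9.png

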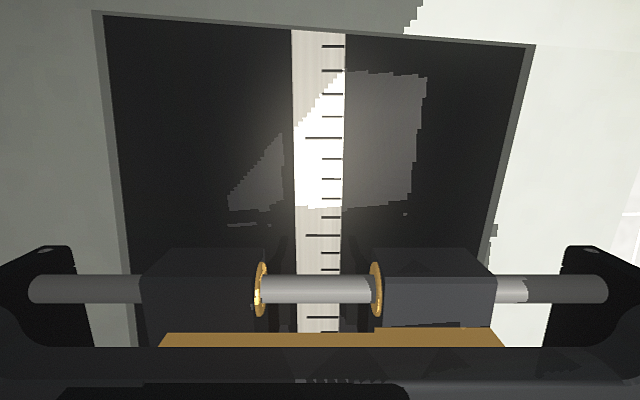

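```bash
python3 - <<'E'
from h import *
t=load("top9");s=load("side9")
T=pose(.6025,-.208,-7.1)
L=lambda p:np.round((p-T[:3,3])@T[:3,:3]*1000)
for v in(165,167): 
  p=pixz(t,[335+210/4.5,110+v/4.5],.024);print(p,L(p))
p=pixz(s,[320+493/5,200+178/5],.024);print("side",p,L(p))
p=pixz(t,[335+210/4.5,110+149/4.5],.054);print("edge",p,L(p))
E
```

```text
[[ 0.72609848 -0.20234093  0.024     ]] [[122.  21.  24.]]
[[ 0.72413056 -0.20235067  0.024     ]] [[120.  21.  24.]]
side [[ 0.72889855 -0.20821242  0.024     ]] [[125.  15.  24.]]
edge [[ 0.73409282 -0.19956119  0.054     ]] [[130.  25.  54.]]
```

The +x end is now about 10 mm inside the window edge. I'll slide the bar 4 mm further and tilt it 15°.

Call:
{"fn": "step_arm", "kwargs": {"motion": [[[0,0,0,-2,0,0,0],[0,0,0,-4,0,0,0],[-0.1,-1.2,0,-8,0.4,3.6,0],[-0.14,-2.5,0,-12,0.6,7.4,0],[-0.2,-3.7,0,-16,0.9,11,0],[-0.27,-5,0,-20,1.1,14.5,0],[-0.34,-6.2,0,-24,1.3,18,0],[-0.4,-7.5,0,-28,1.5,21,0],[-0.47,-8.7,0,-32,1.7,24.3,0],[-0.54,-10,0,-36,2,27.4,0],[-0.54,-10,0,-36,2,27.4,0]]]}}

```text
time_s: 15.6
position: [0.5436, -0.1915, 0.2241]
tcp_rot: [[0.174, -0.983, 0.055], [-0.009, 0.054, 0.998], [-0.985, -0.175, 0.0]]
force: [-1.3, -0.0, -1.5]
opening: 0.276
```

```bash
python3 snap.py 10 side; python3 - <<'E'
from h import *
overlay(load("side10"),[],(320,180,480,300),5,f"pics/side10o.png")
E
```

```text
15.65 [ 0.5440683  -0.19166238  0.22385361] [ 0.03587844 -0.18426768 -1.26214032] 0.27170331420114535 [ -31.53523181   40.71638481   99.71830835    9.23191763   31.06006756
 -125.94620839]
```

View pics/side10o.png

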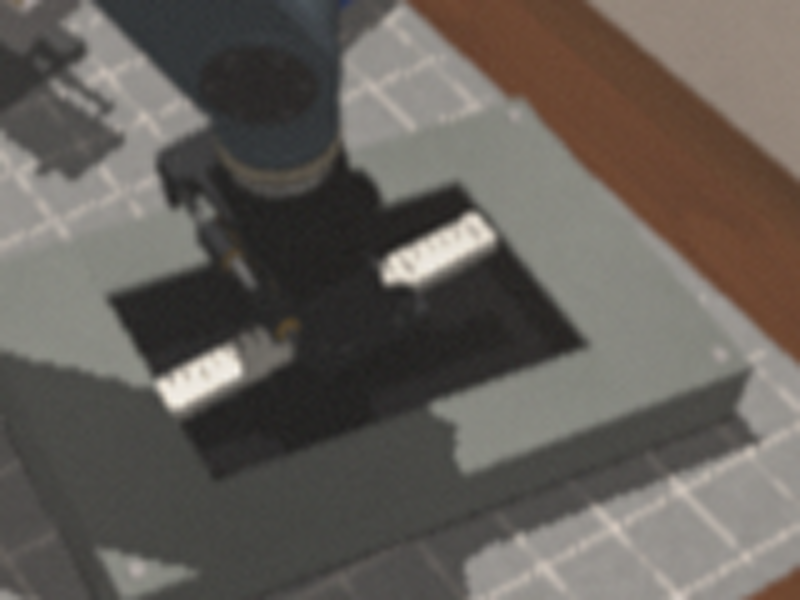

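Call:
{"fn": "step_arm", "kwargs": {"motion": [[[-0.07,-1.2,0,-4,0.2,3,0],[-0.13,-2.5,0,-8,0.4,6,0],[-0.2,-3.7,0,-12,0.6,8.7,0],[-0.27,-5,0,-16,0.8,11.3,0],[-0.27,-5,0,-16,0.8,11.3,0],[-0.27,-5,0,-16,0.8,11.3,0]]]}}

```text
time_s: 16.15
position: [0.5287, -0.1909, 0.2347]
tcp_rot: [[0.258, -0.965, 0.055], [-0.014, 0.053, 0.999], [-0.966, -0.259, 0.0]]
force: [0.3, 0.4, -1.2]
opening: 0.272
```

```bash
python3 snap.py 11 side wrist; python3 - <<'E'
from h import *
overlay(load("side11"),[],(320,180,480,300),5,f"pics/side11o.png")
c=load("wrist11");w=cloud(c);f=c["frame"].astype(int)
for v in range(0,200,15):
  print(v,[tuple(np.round(w[v,u],3)) for u in(310,320,330)])
E
```

```text
16.25 [ 0.52902866 -0.1910179   0.2345745 ] [ 0.36952858 -0.33414798 -1.05696495] 0.27525144830987847 [ -32.8868018    38.8140774   103.11799098   17.07645685   25.96320764
 -134.37254312]
0 [(np.float64(0.456), np.float64(-0.19), np.float64(0.056)), (np.float64(0.456), np.float64(-0.186), np.float64(0.054)), (np.float64(0.456), np.float64(-0.182), np.float64(0.054))]
15 [(np.float64(0.46), np.float64(-0.19), np.float64(0.053)), (np.float64(0.461), np.float64(-0.186), np.float64(0.054)), (np.float64(0.461), np.float64(-0.182), np.float64(0.053))]
30 [(np.float64(0.465), np.float64(-0.191), np.float64(0.052)), (np.float64(0.466), np.float64(-0.187), np.float64(0.053)), (np.float64(0.466), np.float64(-0.183), np.float64(0.053))]
45 [(np.float64(0.471), np.float64(-0.191), np.float64(0.054)), (np.float64(0.471), np.float64(-0.187), np.float64(0.053)), (np.float64(0.471), np.float64(-0.183), np.float64(0.053))]
60 [(np.float64(0.478), np.float64(-0.192), np.float64(0.041)), (np.float64(0.478), np.float64(-0.187), np.float64(0.041)), (np.float64(0.478), np.float64(-0.183), np.float64(0.04
[... 957 characters left out ...]
-0.194), np.float64(0.052)), (np.float64(0.517), np.float64(-0.189), np.float64(0.051)), (np.float64(0.517), np.float64(-0.184), np.float64(0.052))]
165 [(np.float64(0.523), np.float64(-0.194), np.float64(0.054)), (np.float64(0.524), np.float64(-0.189), np.float64(0.054)), (np.float64(0.524), np.float64(-0.185), np.float64(0.054))]
180 [(np.float64(0.531), np.float64(-0.195), np.float64(0.056)), (np.float64(0.53), np.float64(-0.19), np.float64(0.057)), (np.float64(0.531), np.float64(-0.185), np.float64(0.056))]
195 [(np.float64(0.538), np.float64(-0.195), np.float64(0.058)), (np.float64(0.539), np.float64(-0.19), np.float64(0.057)), (np.float64(0.538), np.float64(-0.185), np.float64(0.059))]
```

View pics/side11o.png

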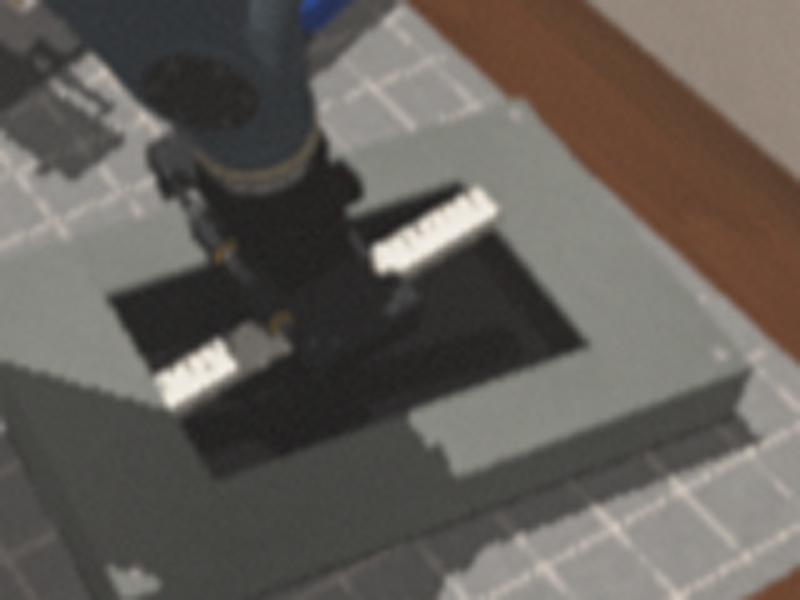

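View pics/wrist11.png

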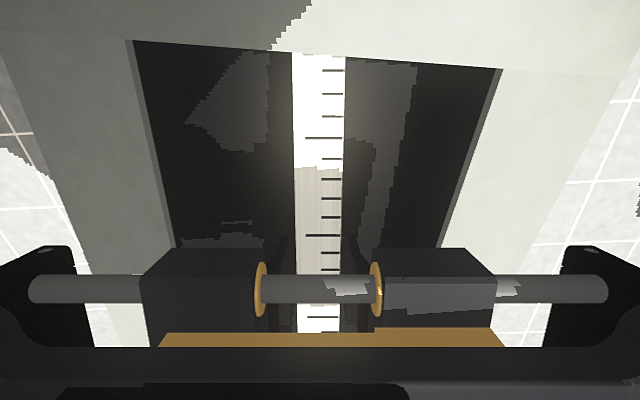

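The bar is tilted about 15°, and its top face sits roughly 8 mm under the near window edge. I'll draw it out along its own axis.

Call:
{"fn": "step_arm", "kwargs": {"motion": [[[0,0,0,3,0,0.8,0],[0,0,0,9,-0.5,2.4,0],[0,0,0,17,-1,4.6,0],[0,0,0,26,-1.4,7,0],[0,0,0,36,-2,9.7,0],[0,0,0,46,-2.5,12.4,0],[0,0,0,56,-3,15,0],[0,0,0,66,-3.6,17.7,0],[0,0,0,76,-4.1,20.4,0],[0,0,0,86,-4.6,23,0],[0,0,0,93,-5,25,0],[0,0,0,98,-5.3,26.3,0]]]}}

```text
time_s: 17.25
position: [0.6281, -0.1962, 0.2615]
tcp_rot: [[0.26, -0.964, 0.054], [-0.015, 0.052, 0.999], [-0.965, -0.261, -0.001]]
force: [0.0, 0.3, -1.2]
opening: 0.275
```

Call:
{"fn": "step_arm", "kwargs": {"motion": [[[0,0,0,0,0,0,0],[0,0,0,0,0,0,0]]]}}

```text
time_s: 17.42
position: [0.6267, -0.1961, 0.2608]
tcp_rot: [[0.258, -0.965, 0.054], [-0.014, 0.052, 0.999], [-0.966, -0.259, 0.0]]
force: [-0.8, 0.2, -2.1]
opening: 0.274
```

```bash
python3 snap.py 12 side wrist; python3 - <<'E'
from h import *
overlay(load("side12"),[],(320,150,480,300),4,f"pics/side12o.png")
E
```

```text
17.5167 [ 0.62613238 -0.19598228  0.26056256] [-0.99556874 -0.28776627 -1.57842656] 0.27301622952374077 [ -28.32934395   41.0935235    88.52735619   10.50248781   37.29551817
 -122.8488178 ]
```

View pics/side12o.png

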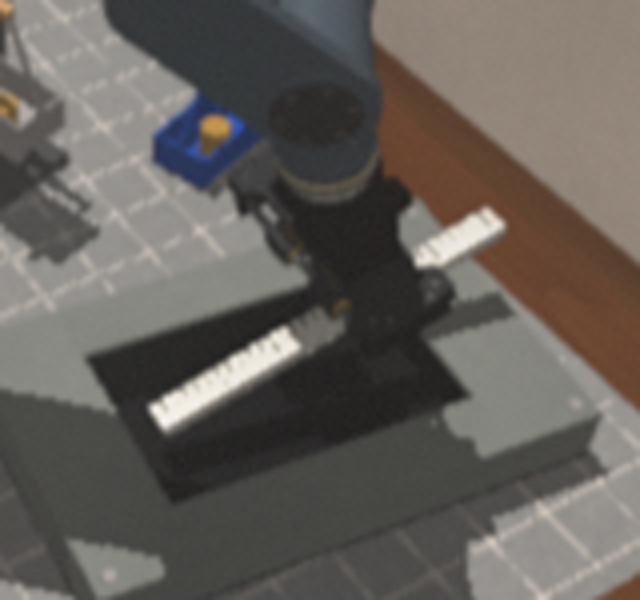

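View pics/wrist12.png

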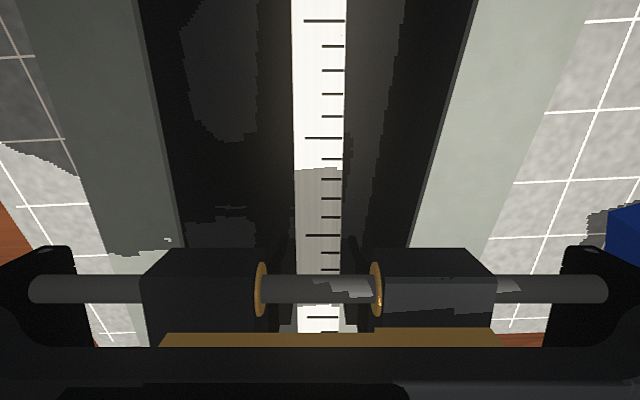

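```bash
python3 - <<'E'
from h import *
s=load("side12");T=pose(.6025,-.208,-7.1)
for px in [(150,405),(165,433)]:
  p=pixz(s,[320+px[0]/4,150+px[1]/4],.045);print(p,(p-T[:3,3])@T[:3,:3])
E
```

```text
[[ 0.50640103 -0.17580528  0.045     ]] [[-0.09934139  0.02006988  0.045     ]]
[[ 0.50122326 -0.20441539  0.045     ]] [[-0.10094321 -0.00896083  0.045     ]]
```

The lower end is about 32 mm inside the near window edge, so I'll lift straight up.

Call:
{"fn": "step_arm", "kwargs": {"motion": [[[0,0,0,0,0,3,0],[0,0,0,0,0,10,0],[0,0,0,0,0,20,0],[0,0,0,0,0,32,0],[0,0,0,0,0,45,0],[0,0,0,0,0,58,0],[0,0,0,-3,0,71,0],[0,0,0,-8,0,84,0],[0,0,0,-15,0,96,0],[0,0,0,-22,0,106,0],[0,0,0,-27,0,113,0],[0,0,0,-30,0,116,0]]]}}

```text
time_s: 18.52
position: [0.5958, -0.1963, 0.3785]
tcp_rot: [[0.26, -0.964, 0.055], [-0.015, 0.053, 0.999], [-0.966, -0.26, -0.001]]
force: [1.4, -0.7, -2.1]
opening: 0.27
```

Call:
{"fn": "step_arm", "kwargs": {"motion": [[[0,0,0,0,0,0,0],[0,0,0,0,0,0,0],[0,0,0,0,0,0,0],[0,0,0,0,0,0,0],[0,0,0,0,0,0,0],[0,0,0,0,0,0,0]]]}}

```text
time_s: 19.02
position: [0.5968, -0.1962, 0.3763]
tcp_rot: [[0.258, -0.965, 0.054], [-0.013, 0.052, 0.999], [-0.966, -0.258, 0.001]]
force: [0.9, 0.8, -1.7]
opening: 0.275
```

```bash
python3 snap.py 13 side wrist top; python3 - <<'E'
from h import *
overlay(load("side13"),[],(260,100,480,290),3.6,f"pics/side13o.png")
w=cloud(load("side13"))
f=load("side13")["frame"].astype(int)
m=(f.min(-1)>170)&(w[...,2]>.08)&(w[...,0]>.4)&(w[...,0]<.9)&(w[...,1]<-.1)&(w[...,1]>-.3)
q=w[m];i=q[:,0].argmin();j=q[:,0].argmax();print(len(q),q[i],q[j])
E
```

```text
19.1667 [ 0.59676692 -0.19619446  0.37667582] [ 0.04446012 -0.00507233 -1.61681612] 0.2729482254630123 [ -29.70583148   30.26927282   88.05777466    8.91397116   48.54777094
 -121.73339054]
397 [ 0.46964365 -0.19388063  0.16971562] [ 0.78041883 -0.1968599   0.24506899]
```

View pics/side13o.png

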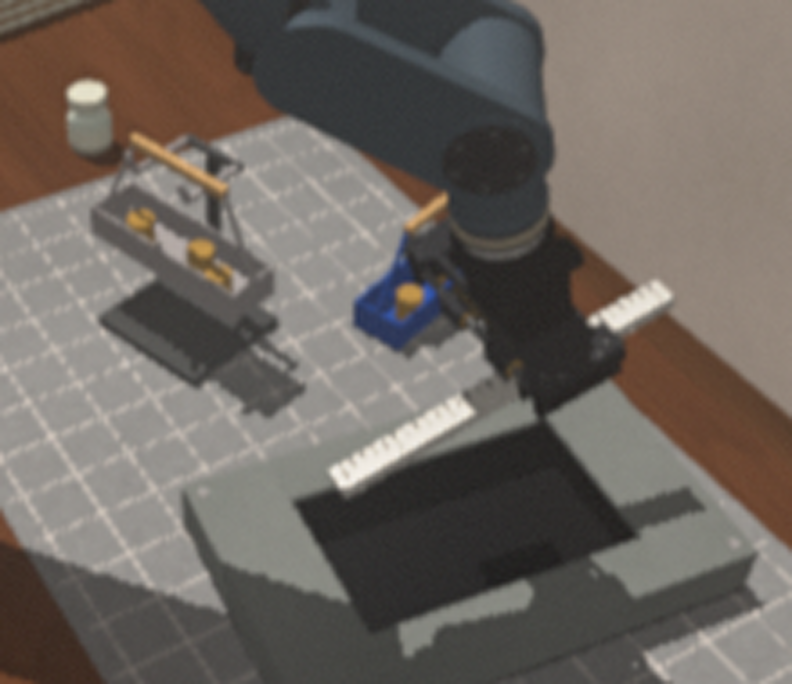

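```bash
python3 -c "
from rig import bot
print(bot.hand_in())"
```

```text
the job is handed in; nothing more can be done
None
```

I did both parts of the task and handed the job in at about 19 s of the 64 s; the hand-in gives no verdict.

- **Basket:** I hung the steel basket by its grip on both prongs and let go. The last side picture shows it hanging level with nothing touching it.
- **Bar:** I slid it about 34 mm toward the robot so its far end came out from under the plate. Then I tilted it 15°, drew it out along its own axis and lifted it straight up.
- **Last checks:** The bar is in the gripper at about 24 mm opening, with about 1.6 N of load and a steady tool pose. The depth camera puts its top face at about 0.17 m at the low end and 0.245 m at the high end, well above the required 84 mm. Its middle is about 25 mm from the tray's centre.
- **Other things on the bench:** I never touched them. The jar was still in place in the last side picture. I didn't measure the loupe or the cardboard box again.

No check failed. The only disagreement was that the stand's base plate seems to be about 10 mm off-centre from its origin, so I used the prongs' measured position to hang the basket.

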